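# Slide the tall sleeve out of the cluster and set it against the end stop

## Robot

A 6-joint arm with a two-finger parallel gripper is mounted at the origin on the work surface. World frame = base frame: x ahead of the robot, y to its left, z up, the work surface at z = 0. Lengths are in mm, angles in rad, forces in N, time in s.
With the tool pointing down it reaches from about 250 to 775 mm from the base axis. Payload 4 kg.
Tool frame: the origin (TCP) lies at the centre of the arm's flange, where the gripper is bolted on; the fingertips stand tip_reach ahead of it and the grasp point (between the pads) lies 155 mm ahead of it (tip_reach is the distance from the TCP to the fingertips, in mm); z points along the fingers, y is the line along which they close (so a half turn about z gives the same grasp; the last joint's range is limited). The gripper opens to 85 mm and grips with 20 to 120 N. Pads are 22 mm wide; open, the fingers measure 114 mm over their backs; the gripper's body (76 mm by 85 mm) begins 54 mm behind the grasp point. The pads swing forward as they close: fully open they stand 13 mm farther back than shut.
Start: joints at [1.037, 0.087, 1.371, -0, 1.684, -0.103], TCP at [229.681, 499.747, 404.741] pointing down, gripper open.
Joint ranges: [-3.1, 3.1], [-0.76, 2.03], [0.27, 2.55], [-1.08, 4.22], [0.17, 2.65], [-2.57, 2.57]. Speed limits (rad/s): [2.79, 2.79, 3.14, 3.14, 3.14, 3.14].

## Interface

Orientations are given as a unit quaternion [w, x, y, z].
In Python, from workcell import observe, grab_frame, job_done, tip_reach gives the robot as it stands.
- The arm moves only by the shell command python3 -m inch 'ROWS' [OPENING]. ROWS is JSON, a list of rows, each a list of 4 numbers: the shift along the tool's x, y, z in cm, then the turn about the tool's z in rad. A call has 1 to 5 rows; each row is the pose to reach, as a shift and turn from the pose commanded when the call began, along the tool's axes at that moment; what a row does not reach only later rows make up. A row lasts 1/8 s, in which the tool goes at most 62.5 mm and 10.7 degrees, less where a joint would pass 70% of its speed; a pose out of reach is approached as far as the arm can. A call with a gripper value outside its range is refused whole. OPENING is the opening, from 0 (shut) to 1 (fully open), set as the call begins (- or left out, the last holds). The fingers move at their own pace and stop on an object; the grip force is fixed at half the most. Time passes only in rows, so rows that repeat a pose let the fingers close. It gives the time, the measured TCP pose, the force, the opening and the grip force at its end, in the units of the state.
- observe(): the state, without advancing time (a new reading comes with each control period).
- grab_frame(name): name is "scene" or "top" or "wrist"; returns a dict with "color" (420x560x3 uint8, red, green, blue), "camera_matrix" (3x3 intrinsics, pixels), "R" (3x3) and "t" (3): a world point X has camera coordinates R X + t. Camera axes: x right, y down, z forward; pixel columns grow to the right and rows downward; lengths in mm; the calibration is good to about 2 mm. A picture is of the moment at which its call begins. There is no depth.
- job_done(): hands the job in; it is judged then, once.
The state is a dict: "time": time; "joint_positions": joint angles; "joint_vel": joint speeds; "joint_efforts": joint torques, N m; "ee_pos": TCP position; "tcp_rot": TCP orientation; "contact_force": force on the tool from outside, world axes, zero at the start; "wrist_torque": the same for the moment, N m; "width": finger opening in mm; "grip_force": force on a finger pad.
Only numpy, scipy, OpenCV 4.12 (cv2) and the standard library are available. Lean on these libraries where they do the work, as an engineer would, in place of code of your own. Each camera call takes 0.05 s, during which the arm holds its last target. There are 200 camera calls.

## Task

Four steel pipe sleeves stand touching one another on the drawing on the bench. Slide the tallest one clear of the others without lifting it or shifting the rest, push it along the bench squarely up to the middle of the dark steel end stop's face, and hold it firmly home there for about a second with a light, steady push of some 8 N, never as much as 15 N. Then let go and leave it standing there, with nothing else on the bench disturbed.

Things in the scene. Friction and masses are not known exactly. Their poses are not given: they have to be found in the camera images.
- tall_sleeve: Tallest of the four sleeves, in any place of the cluster: plain steel tube on end, open at the top, 70 mm outside, 62 mm bore, 50 mm high, 0.24 to 0.49 kg, slides on the bench with 0.5 to 2 N. Origin: centre of its underside; z up. Fingertips fit down its bore, so it can be pushed from inside. Its wall dents if pressed on the end stop with over 15 N; it may lift at most 8 mm.
- low_a: One of three equal low sleeves of the cluster, 70 mm between the axes of touching ones: plain steel tube standing on end, 70 mm outside diameter, 62 mm bore, 34 mm high, 0.17 to 0.34 kg. Origin: centre of its underside; z up.
- low_b: One of three equal low sleeves of the cluster, 70 mm between the axes of touching ones: plain steel tube standing on end, 70 mm outside diameter, 62 mm bore, 34 mm high, 0.17 to 0.34 kg. Origin: centre of its underside; z up.
- low_c: One of three equal low sleeves of the cluster, 70 mm between the axes of touching ones: plain steel tube standing on end, 70 mm outside diameter, 62 mm bore, 34 mm high, 0.17 to 0.34 kg. Origin: centre of its underside; z up.
- end_stop: Dark steel end stop, fixed: upright plate 120 mm wide (its y), 12 mm thick, 50 mm high, on a foot behind it that reaches x = 125 mm. The flat face looks to its -x, roughly to the robot. The plate is clamped somewhere along a slot: its face is at x = 35 to 55 mm, setting not reported, so feel for it. Rigid: force climbs 3 N or more per mm. Origin: on the bench, at y = middle of the face.
- tape_measure: Bystander: black tape measure, 70 x 36 mm, 58 mm high, loose. Origin: centre of its underside.
- screwdriver: Bystander: screwdriver lying flat, loose, about 200 mm long, under 35 mm high; its length is along its x. Origin: under its middle.
- rivet_can: Bystander: small metal can, 60 mm diameter, 65 mm high, loose, upright. Origin: centre of its underside.
Not all that is in view belongs to the job. Leave any blue look-alike of the tall_sleeve alone. Leave any purple look-alike of the low_b alone.

How it is judged:
By the outcome, as a careful person would: the job done as asked, in the order asked, and still so for the second after the job is handed in, with the robot touching nothing.
It also fails if it takes over 72 s, if anything falls off the work surface, if the arm or the gripper's body presses on something with over 40 N, if the wrist force passes 120 N, or if a joint passes its speed limit or range.

## Working session

There is one attempt and no reset: what is moved stays moved. The work goes in short steps, Python scripts to look and compute and a shell command to move; the robot and the scene stay as the last step left them, time stands still between calls to the robot, and variables do not carry over. Pictures are saved under pics/ and viewed, at most 10 in all, crops included, and the job is handed in when it is done.

```bash
ls; mkdir -p pics; cat > h.py <<'E'
import numpy as np,cv2
from workcell import observe,grab_frame,job_done,tip_reach
def ray(f,u,v,z):
    K=np.array(f["camera_matrix"]);R=np.array(f["R"]);t=np.array(f["t"])
    d=R.T@np.linalg.solve(K,[u,v,1]);c=-R.T@t
    return c+d*(z-c[2])/d[2]
def proj(f,X):
    p=np.array(f["camera_matrix"])@(np.array(f["R"])@np.array(X,float)+np.array(f["t"]));return p[:2]/p[2]
def save(f,n,crop=None,s=1):
    im=f["color"][:,:,::-1]
    if crop: im=im[crop[1]:crop[3],crop[0]:crop[2]]
    cv2.imwrite("pics/"+n,cv2.resize(im,None,fx=s,fy=s,interpolation=cv2.INTER_CUBIC))
E
python3 - <<'E'
from h import *
import pickle
print(tip_reach if not callable(tip_reach) else tip_reach());o=observe();print(o)
F={}
for n in("top","scene"):
    f=grab_frame(n);F[n]=f;save(f,n+"1.png",s=1.4);print(n,-np.array(f["R"]).T@np.array(f["t"]))
pickle.dump(F,open("f.pkl","wb"))
E
```

```text
pics
173.4
{'time': 0.0, 'joint_positions': array([ 1.03684501e+00,  8.79781967e-02,  1.37233461e+00, -2.14647573e-05,
        1.68359008e+00, -1.03085886e-01]), 'joint_vel': array([ 1.08385822e-03, -1.85296896e-03,  7.13329192e-04, -8.95235421e-04,
       -1.03194534e-03,  9.92416230e-05]), 'joint_efforts': array([ 1.01661943e-03, -3.51855540e+01, -3.13278687e+01,  8.03235707e-05,
        1.05318552e-02,  4.43440143e-06]), 'ee_pos': array([229.6489983 , 499.62661721, 403.48522569]), 'tcp_rot': array([-3.51607261e-04,  2.13771186e-01,  9.76883077e-01, -1.10035475e-03]), 'contact_force': array([ 0.12239892,  0.54858551, -0.09733455]), 'wrist_torque': array([0.00626558, 0.03307331, 0.06471394]), 'grip_force': 0.0, 'width': 85.32661175867244}
top [486.07473893 -89.94681219 777.40467398]
scene [1260.06380655  -45.52068164 1122.01931124]
```

View pics/top1.png

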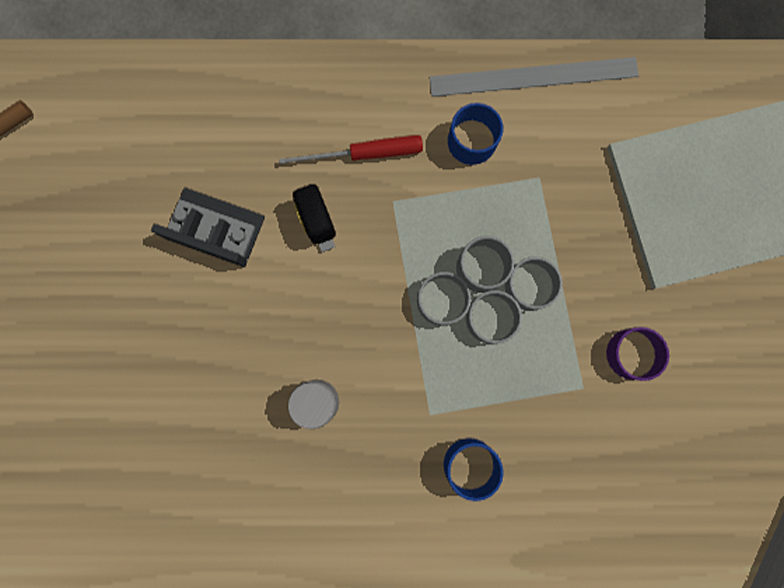

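View pics/scene1.png

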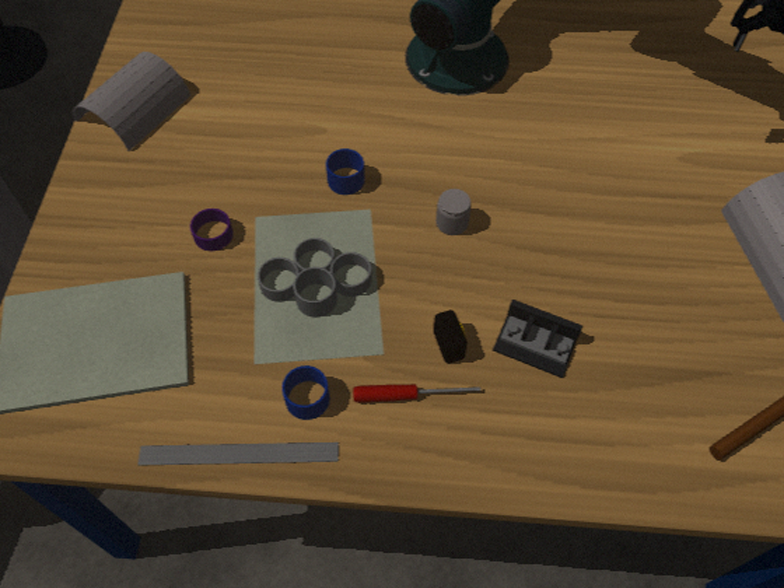

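Top view (1.4× picture): a rhombus cluster of grey sleeves at (486,265), (443,298), (535,283), (494,317). The stop is at (208,228), tape measure at (315,217), can at (313,405) and screwdriver at (350,152). Candidates for the tall sleeve are those four grey ones, plus the blue decoys at (475,133) and (472,470) and the purple one at (638,353). The scene view suggests the far grey one (486,265). I'll check that with a close crop.

```bash
python3 - <<'E'
from h import *
import pickle
F=pickle.load(open("f.pkl","rb"))
t=F["top"]["color"][:,:,::-1];s=F["scene"]["color"][:,:,::-1]
a=cv2.resize(t[160:255,280:410],None,fx=3,fy=3,interpolation=cv2.INTER_CUBIC)
b=cv2.resize(t[125:220,95:225],None,fx=3,fy=3,interpolation=cv2.INTER_CUBIC)
c=cv2.resize(s[160:235,175:280],(390,279),interpolation=cv2.INTER_CUBIC)
d=cv2.resize(s[205:280,330:435],(390,279),interpolation=cv2.INTER_CUBIC)
cv2.imwrite("pics/c1.png",np.vstack([np.hstack([a,b]),np.hstack([c,d])]))
E
```

```text
(no output)
```

View pics/c1.png

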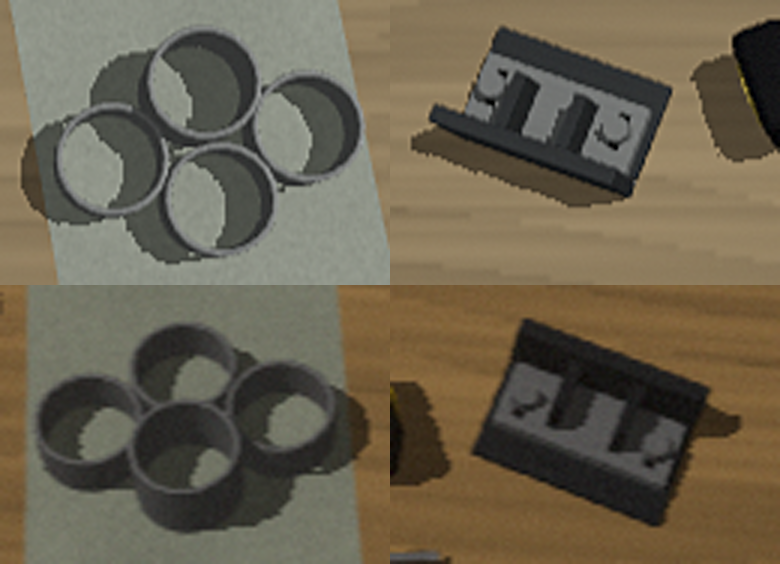

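```bash
python3 - <<'E'
from h import *
import pickle
F=pickle.load(open("f.pkl","rb"));f=F["top"]
A=lambda x,y:(280+x/3,160+y/3); B=lambda x,y:(95+(x-390)/3,125+y/3)
for n,p,z in[("tall",A(203,83.5),50),("lowL",A(111,160),34),("lowB",A(219,200),34),("lowR",A(306,127),34),("plTLback",B(434,106),50),("plTLfront",B(430,119),50),("plBRfront",B(630,197),0),("footL",B(500,28),15),("footR",B(672,88),15)]:
    print(n,ray(f,*p,z).round(1))
for n,p,z in[("can",(313,403),65),("tapeTL",(296,190),58),("tapeTR",(316,184),58),("tapeBL",(314,245),58),("tapeBR",(334,237),58),("tip",(277,164),10),("sdR",(422,145),30),("blue",(478,125),50),("paperTL",(394,201),0)]:
    print(n,ray(f,p[0]/1.4,p[1]/1.4,z).round(1))
s=F["scene"]
print("scene tall", ray(s,175+185/390*105,160+(447-285)/279*75,50))
E
```

```text
tall [ 608.9 -217.8   50. ]
lowL [ 564.3 -163.3   34. ]
lowB [ 539.8 -228.7   34. ]
lowR [ 584.6 -283.1   34. ]
plTLback [659.8 214.   50. ]
plTLfront [651.7 216.   50. ]
plBRfront [612.  106.3   0. ]
footL [719.2 189.   15. ]
footR [679.8  77.9  15. ]
can [432.8   1.6  65. ]
tapeTL [703.5  28.7  58. ]
tapeTR [711.5   3.   58. ]
tapeBL [631.    4.3  58. ]
tapeBR [641.4 -21.2  58. ]
tip [755.2  63.8  10. ]
sdR [ 775.  -136.8   30. ]
blue [ 795.  -210.3   50. ]
paperTL [705.2 -98.9   0. ]
scene tall [ 613.80277099 -214.78403911   50.        ]
```

Far grey sleeve, 69.7–70.4 mm from each neighbour, is the tall one. The stop's face measures 117 mm, with its middle near (632,161) and normal yaw about -19.7°. Next: fly over the stop for a close look.

```bash
python3 -m inch '[[-5.5,-2.2,0,0.18],[-11,-4.4,0,0.36],[-16.5,-6.6,0,0.54],[-22,-8.8,0,0.72],[-27.5,-11,0,0.9]]' 0.28; cat >> h.py <<'E'
from scipy.spatial.transform import Rotation as Ro
def rel(target,yaw=None):
    o=observe();w,x,y,z=o["tcp_rot"];R=Ro.from_quat([x,y,z,w]).as_matrix()
    d=np.array(target)-o["ee_pos"]
    cy=np.degrees(np.arctan2(R[1,1],R[0,1]))
    print("t",round(o["time"],2),"pos",o["ee_pos"].round(1),"yaw_y",cy.round(2),"tilt",R[:,2].round(3),"F",o["contact_force"].round(1),"w",round(o["width"],1),"-> cm",(R.T@d/10).round(2),"turn",None if yaw is None else round(np.radians(cy-yaw),3))
E
python3 -c "
from h import *
rel([540,130,400],-19.7)"
```

```text
time: 0.72
ee_pos: [434.6, 283.4, 404.2]
tcp_rot: [-0.0, 0.62, 0.785, -0.0]
contact_force: [0.1, 0.6, -1.0]
width: 24.0
grip_force: 0.0
t 0.72 pos [434.6 283.4 404.2] yaw_y 13.42 tilt [-0.001 -0.    -1.   ] F [ 0.1  0.6 -1. ] w 24.0 -> cm [-17.37   6.7    0.42] turn 0.578
```

```bash
python3 -m inch '[[-5,2,0,0.18],[-10,4,0,0.36],[-15,6,0,0.54],[-17.4,6.7,0,0.578],[-17.4,6.7,0,0.578]]'; python3 -c "
from h import *
import pickle
rel([609,-218,250],-19.7)
f=grab_frame('wrist');pickle.dump((f,observe()),open('w1.pkl','wb'));save(f,'w1.png',s=1.4)
print(np.array(f['camera_matrix'])[0,0],(-np.array(f['R']).T@np.array(f['t'])).round(1))"
```

```text
time: 1.35
ee_pos: [540.8, 130.3, 403.7]
tcp_rot: [-0.0, 0.817, 0.577, -0.001]
contact_force: [-0.2, 0.5, -0.8]
width: 24.1
grip_force: 0.0
t 1.35 pos [540.8 130.3 403.7] yaw_y -19.54 tilt [-0.002 -0.    -1.   ] F [-0.2  0.5 -0.8] w 24.1 -> cm [-30.53  18.1   15.36] turn 0.003
350.14046488396446 [566.3 201.7 372.2]
```

View pics/w1.png

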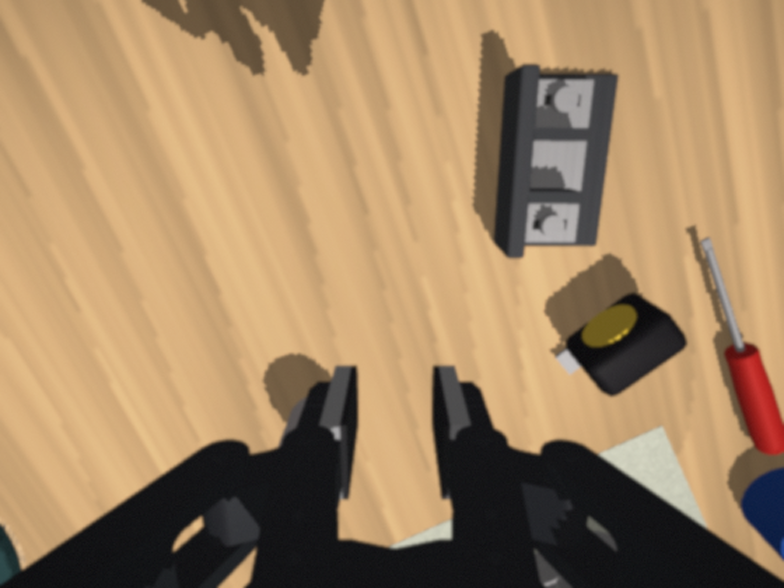

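Wrist view: the stop plate's top edge runs from (525,67) to (512,255), with its face on the left. Zoom in for corners and sleeve-free measurements.

```bash
python3 -c "
from h import *
import pickle
f,o=pickle.load(open('w1.pkl','rb'))
im=f['color'][:,:,::-1]
a=cv2.resize(im[40:190,345:445],None,fx=4,fy=4,interpolation=cv2.INTER_CUBIC)
b=cv2.resize(im[250:400,200:360],None,fx=2.5,fy=2.5,interpolation=cv2.INTER_CUBIC)
b=np.clip(b.astype(float)*2,0,255).astype(np.uint8)
b=cv2.copyMakeBorder(b,0,600-b.shape[0],0,0,cv2.BORDER_CONSTANT)
a=np.clip(a.astype(float)*1.8,0,255).astype(np.uint8)
cv2.imwrite('pics/c2.png',np.hstack([a,b])[:, :800])
"
```

```text
(no output)
```

View pics/c2.png

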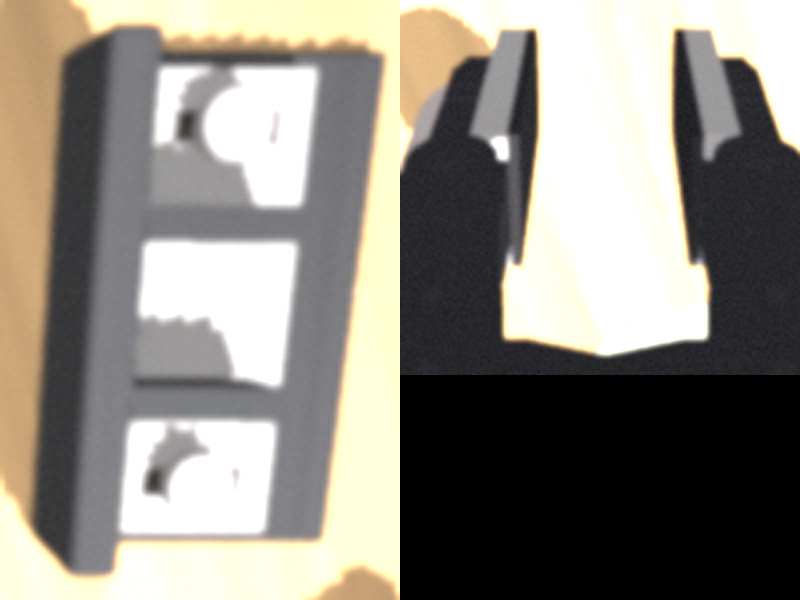

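```bash
python3 -c "
from h import *
import pickle
f,o=pickle.load(open('w1.pkl','rb'))
P=lambda x,y,z:ray(f,345+x/4,40+y/4,z)[:2]
tf=[P(112,28,50),P(74,573,50)];tb=[P(160,28,50),P(113,573,50)];bf=[P(65,60,0),P(35,525,0)];fr=[P(383,57,12),P(320,538,12)]
for n,q in zip(['tf','tb','bf','fr'],[tf,tb,bf,fr]):
  d=q[0]-q[1];print(n,q[0].round(1),q[1].round(1),'mid',((q[0]+q[1])/2).round(1),'len',np.linalg.norm(d).round(1),'n yaw',np.degrees(np.arctan2(-d[0],d[1])).round(2))
"
```

```text
tf [652.7 216.8] [613.7 106.5] mid [633.2 161.7] len 117.0 n yaw -19.47
tb [662.2 213.5] [622.3 103.4] mid [642.3 158.5] len 117.0 n yaw -19.91
bf [653.4 216.1] [614.7 108. ] mid [634.1 162.1] len 114.8 n yaw -19.7
fr [721.5 191.1] [682.2  82.8] mid [701.9 137. ] len 115.2 n yaw -19.92
```

Both views agree: face middle (633.5,161.8), yaw -19.75°. Now go over the tall sleeve.

```bash
python3 -m inch '[[-5,3,0,0],[-10,6,1,0],[-15,9,3,0],[-20,12,5,0],[-25,15,7,0]]'>/dev/null; python3 -m inch '[[-4,2.5,2,0],[-5.5,3.1,3.4,0],[-5.5,3.1,3.4,0],[-5.5,3.1,3.4,0]]'; python3 -c "
from h import *
import pickle
rel([609,-218,250],-19.75)
f=grab_frame('wrist');pickle.dump((f,observe()),open('w2.pkl','wb'));save(f,'w2.png',s=1.4)
print((-np.array(f['R']).T@np.array(f['t'])).round(1), proj(f,[609,-218,50])*1.4)"
```

```text
time: 2.52
ee_pos: [610.0, -213.9, 301.7]
tcp_rot: [0.0, 0.815, 0.579, 0.001]
contact_force: [0.3, -0.1, 0.5]
width: 23.9
grip_force: 0.0
t 2.52 pos [ 610.  -213.9  301.7] yaw_y -19.23 tilt [ 0.001  0.001 -1.   ] F [ 0.3 -0.1  0.5] w 23.9 -> cm [-0.42  0.04  5.17] turn 0.009
[ 635.2 -142.3  270.4] [394.30952732 318.00691343]
```

View pics/w2.png

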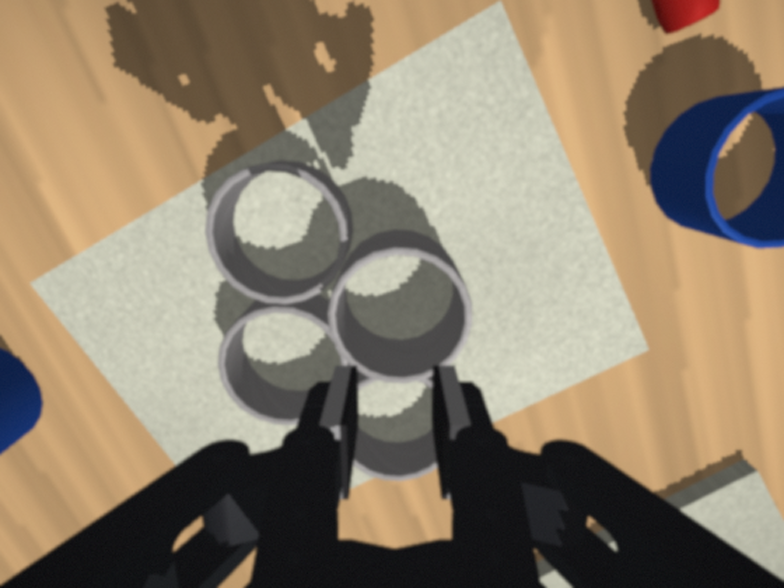

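The tall sleeve's rim is centred at (399.5,314.5), clean of the fingers. Computing its position.

```bash
python3 -c "
from h import *
import pickle
f,o=pickle.load(open('w2.pkl','rb'))
c=ray(f,399.5/1.4,314.5/1.4,50);print(c.round(1),'diam',np.linalg.norm(ray(f,329/1.4,314/1.4,50)-ray(f,470/1.4,314/1.4,50)).round(1),'low',ray(f,279/1.4,231.5/1.4,34).round(1))
rel([c[0],c[1],202],-19.75)
K=np.array(f['camera_matrix']);R=np.array(f['R'])
for x in (355,435): 
  for z in (120,130,140): print(x,z,ray(f,x/1.4,368/1.4,z).round(1))
"
```

```text
[ 611.9 -217.1   50. ] diam 67.2 low [ 569.  -162.9   34. ]
t 2.58 pos [ 610.  -213.9  302.2] yaw_y -19.22 tilt [ 0.002 -0.    -1.   ] F [-0.2  0.   0.6] w 23.8 -> cm [-0.25  0.27 10.02] turn 0.009
355 120 [ 598.9 -206.5  120. ]
355 130 [ 601.3 -202.2  130. ]
355 140 [ 603.7 -198.   140. ]
435 120 [ 624.3 -215.4  120. ]
435 130 [ 625.1 -210.6  130. ]
435 140 [ 625.8 -205.7  140. ]
```

```bash
python3 -m inch '[[-0.3,0.15,4,0.009],[-0.3,0.15,7,0.009],[-0.3,0.15,8.2,0.009],[-0.3,0.15,9,0.009]]'; python3 -m inch '[[0,0,0.6,0],[0,0,1.2,0],[0,0,1.6,0],[0,0,1.6,0]]'; python3 -c "
from h import *
rel([690,-217.5,196],-19.75)"
```

```text
time: 3.08
ee_pos: [610.6, -218.4, 211.6]
tcp_rot: [0.001, 0.818, 0.575, 0.001]
contact_force: [-0.4, -0.2, 0.3]
width: 23.9
grip_force: 0.0
time: 3.58
ee_pos: [610.0, -219.3, 194.4]
tcp_rot: [-0.0, 0.819, 0.574, -0.0]
contact_force: [-0.7, -0.0, 0.7]
width: 23.9
grip_force: 0.0
t 3.58 pos [ 610.  -219.3  194.4] yaw_y -19.89 tilt [-0.  0. -1.] F [-0.7 -0.   0.7] w 23.9 -> cm [ 2.89  7.46 -0.16] turn -0.002
```

```bash
python3 -m inch '[[0.4,0.65,0,0],[0.8,1.3,0,0],[1.6,2.6,0,0],[2.4,3.9,0,0],[2.4,3.9,0,0]]'; python3 -c "
from h import *
import pickle
rel([690,-200,196],-19.75)
f=grab_frame('top');pickle.dump((f,observe()),open('t2.pkl','wb'))
a=f['color'][120:260,220:420,::-1];g=grab_frame('scene')['color'][150:290,160:360,::-1]
cv2.imwrite('pics/t2.png',cv2.resize(np.hstack([a,g]),None,fx=2,fy=2,interpolation=cv2.INTER_CUBIC))"
```

```text
time: 4.2
ee_pos: [656.1, -209.5, 194.8]
tcp_rot: [0.0, 0.818, 0.575, 0.0]
contact_force: [0.7, 0.0, 0.5]
width: 23.8
grip_force: 0.0
t 4.2 pos [ 656.1 -209.5  194.8] yaw_y -19.82 tilt [ 0.001 -0.    -1.   ] F [0.7 0.  0.5] w 23.8 -> cm [ 2.04  2.87 -0.12] turn -0.001
```

View pics/t2.png

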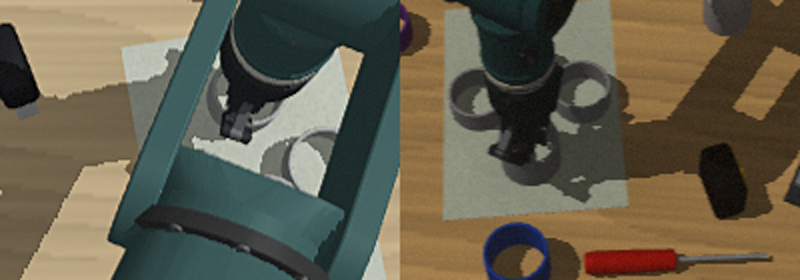

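The sleeve is clear of the cluster, low ones look in place. Carry on sideways.

```bash
python3 -m inch '[[1.3,0.8,0,0],[2.6,1.5,0,0],[4.4,0.8,0,0],[6.2,-0.2,0,0],[6.2,-0.2,0,0]]'; python3 -m inch '[[1.2,-1.5,0,0],[2.5,-3,0,0],[3.7,-4.5,0,0],[3.7,-4.5,0,0]]'; python3 -c "
from h import *
import pickle
rel([575,-58,196],-19.75)
f=grab_frame('wrist');pickle.dump((f,observe()),open('w3.pkl','wb'));save(f,'w3.png',s=1.4)"
```

```text
time: 4.92
ee_pos: [673.8, -148.2, 194.7]
tcp_rot: [-0.001, 0.818, 0.576, -0.0]
contact_force: [-0.2, -0.2, -0.1]
width: 24.1
grip_force: 0.0
time: 5.42
ee_pos: [643.6, -99.2, 194.6]
tcp_rot: [-0.001, 0.818, 0.575, -0.0]
contact_force: [0.1, -0.8, 0.0]
width: 24.1
grip_force: 0.2
t 5.42 pos [643.6 -99.2 194.6] yaw_y -19.78 tilt [-0.001  0.001 -1.   ] F [ 0.1 -0.8  0. ] w 24.1 -> cm [ 1.56 -7.85 -0.13] turn -0.001
```

View pics/w3.png

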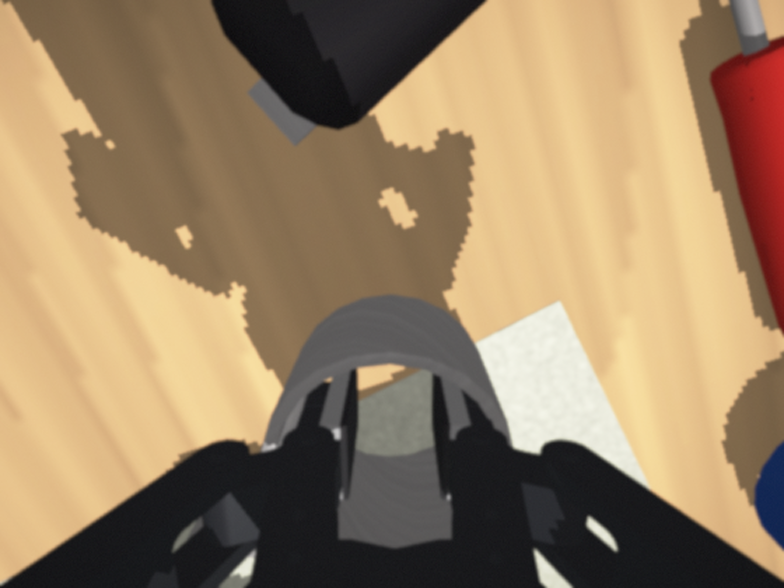

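Sleeve follows, fingers in its bore (392,420). The tape measure's hook at (285,110) is well clear. On past the tape.

```bash
python3 -m inch '[[0.4,-2,0,0],[0.8,-4,0,0],[1.2,-6,0,0],[1.6,-7.8,0,0],[3,-9.3,0,0]]'; python3 -m inch '[[1.5,-1.8,0,0],[2.9,-3.6,0,0],[5.2,-4.6,0,0],[7.4,-5.5,0,0],[7.4,-5.5,0,0]]'; python3 -c "
from h import *
rel([539.4,195.6,196],-19.75)"
```

```text
time: 6.1
ee_pos: [567.0, -41.3, 194.9]
tcp_rot: [0.001, 0.819, 0.574, 0.0]
contact_force: [0.6, 0.5, -0.5]
width: 24.1
grip_force: 0.6
time: 6.72
ee_pos: [539.9, 49.5, 194.6]
tcp_rot: [-0.0, 0.818, 0.576, -0.0]
contact_force: [0.6, 0.2, -0.0]
width: 23.9
grip_force: 0.0
t 6.72 pos [539.9  49.5 194.6] yaw_y -19.69 tilt [-0.001  0.001 -1.   ] F [ 0.6  0.2 -0. ] w 23.9 -> cm [13.74 -4.97 -0.13] turn 0.001
```

```bash
python3 -m inch '[[2.4,-1,0,0],[4.8,-2,0,0],[7.2,-3,0,0],[9.6,-4,0,0],[11.8,-4.8,0,0]]'>/dev/null; python3 -m inch '[[1.5,-0.2,0,0],[1.9,-0.2,0,0],[1.9,-0.2,0,0],[1.9,-0.2,0,0]]'; python3 -c "
from h import *
import pickle
rel([600.6,173.6,195],-19.75)
f=grab_frame('wrist');g=grab_frame('top');pickle.dump((f,g,observe()),open('w4.pkl','wb'))
cv2.imwrite('pics/w4.png',np.hstack([cv2.resize(f['color'][180:420,200:400,::-1],None,fx=2,fy=2),cv2.resize(g['color'][100:260,60:260,::-1],(400,320))[:, :] if 0 else cv2.resize(g['color'][100:260,80:213,::-1],(399,480))]))
t=np.array([.338,.941]);p=observe()['ee_pos'][:2];print('lateral',(p-[633.5,161.8])@t)"
```

```text
time: 7.85
ee_pos: [540.3, 192.5, 194.7]
tcp_rot: [0.0, 0.819, 0.574, -0.0]
contact_force: [0.1, 0.4, -0.4]
width: 23.5
grip_force: 0.0
t 7.85 pos [540.3 192.5 194.7] yaw_y -19.93 tilt [-0. -0. -1.] F [ 0.1  0.4 -0.4] w 23.5 -> cm [ 0.28  6.31 -0.03] turn -0.003
lateral -2.547790750911844
```

View pics/w4.png

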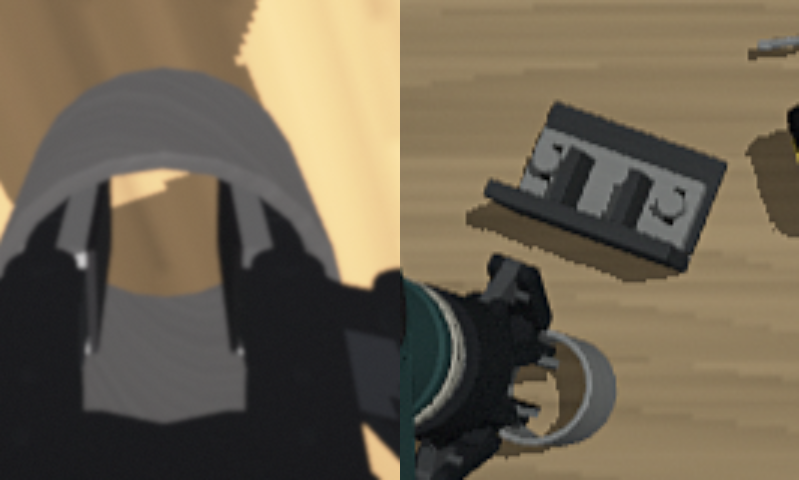

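```bash
python3 -c "
from h import *
import pickle
f,g,o=pickle.load(open('w4.pkl','rb'))
t=np.array([.338,.941]);n=np.array([.941,-.338]);m=np.array([633.5,161.8])
q=lambda x,y,z=50:((ray(f,200+x/2,180+y/2,z)[:2]-m)@t,(ray(f,200+x/2,180+y/2,z)[:2]-m)@n)
print('tool',(o['ee_pos'][:2]-m)@t,(o['ee_pos'][:2]-m)@n)
for p in[(165,155),(165,172),(5,245),(335,262)]:print(p,q(*p))
# top-view: right outer rim point
r=lambda x,y,z:((ray(g,80+x/3,100+y/3,z)[:2]-m)@t,(ray(g,80+x/3,100+y/3,z)[:2]-m)@n)
print(r(590-400,390,50),r(614-400,385,0))"
```

```text
tool -2.547790750911844 -98.12781530218453
(165, 155) (np.float64(20.569696024231405), np.float64(-97.48316444191045))
(165, 172) (np.float64(17.254735886418402), np.float64(-97.4940849334026))
(5, 245) (np.float64(2.5174544290106198), np.float64(-127.08839448907001))
(335, 262) (np.float64(-1.3606087804940081), np.float64(-65.8901137693622))
(np.float64(-47.13771114650937), np.float64(-89.77145186556552)) (np.float64(-43.78782633976174), np.float64(-84.18762306049997))
```

Sleeve trails the tool by 11 mm along the face (t ≈ -13.5). Advance until it is at t≈0, back the fingers to centre, then push along the normal.

```bash
python3 -m inch '[[0.5,0,0,0],[1,0,0,0],[1.3,0,0,0],[1.3,0,0,0],[1,0,0,0]]'; python3 -m inch '[[-0.7,0,0,0],[-0.7,0.5,0,0],[-0.7,1.2,0,0],[-0.7,2,0,0],[-0.7,2,0,0]]';  python3 -c "
from h import *
import pickle
f=grab_frame('wrist');o=observe();pickle.dump((f,o),open('w5.pkl','wb'))
t=np.array([.338,.941]);n=np.array([.941,-.338]);m=np.array([633.5,161.8])
print('tool',(o['ee_pos'][:2]-m)@t,(o['ee_pos'][:2]-m)@n)
h=f['color'][180:420,200:400,::-1]
cv2.imwrite('pics/w5.png',cv2.resize(h,None,fx=2,fy=2))"
```

```text
time: 8.57
ee_pos: [543.6, 202.8, 194.7]
tcp_rot: [-0.0, 0.818, 0.575, 0.0]
contact_force: [0.7, 0.0, -0.7]
width: 23.8
grip_force: 0.0
time: 9.2
ee_pos: [560.9, 188.9, 194.9]
tcp_rot: [0.0, 0.819, 0.574, 0.0]
contact_force: [0.2, 0.6, -1.2]
width: 23.8
grip_force: 0.0
tool 0.957108281126434 -77.8387762876259
```

View pics/w5.png

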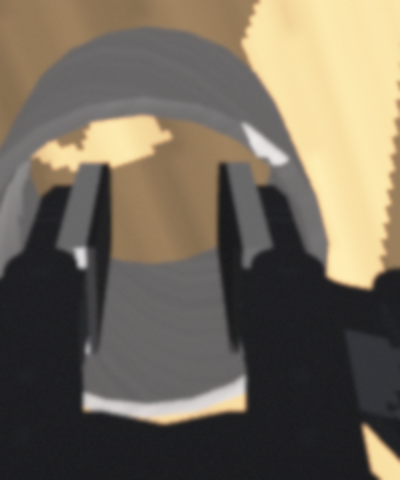

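Fingers are inside the bore, rim top arc at (147,98)–(147,116), far rim at (155,403).

```bash
cat >> h.py <<'E'
T=np.array([.338,.941]);N=np.array([.941,-.338]);M=np.array([633.5,161.8])
def tn(p): p=np.array(p)[:2]-M; return (p@T).round(1),(p@N).round(1)
E
python3 -c "
from h import *
import pickle
f,o=pickle.load(open('w5.pkl','rb'))
for p in[(147,98),(147,116),(155,403),(326,240)]:print(p,tn(ray(f,200+p[0]/2,180+p[1]/2,50)))"
```

```text
(147, 98) (np.float64(34.9), np.float64(-79.8))
(147, 116) (np.float64(31.5), np.float64(-79.9))
(155, 403) (np.float64(-30.3), np.float64(-78.9))
(326, 240) (np.float64(6.8), np.float64(-47.1))
```

Sleeve centred at t≈0.3. Push to near the face, then feel for it.

```bash
python3 -m inch '[[0,1.2,0,0],[0,2.4,0,0],[0,3.4,0,0],[0,4,0,0],[0,4,0,0]]'; python3 -c "
from h import *
import pickle
o=observe();print(tn(o['ee_pos']),o['contact_force'][:2]@N)
f=grab_frame('wrist');pickle.dump((f,o),open('w6.pkl','wb'))
g=cv2.cvtColor(f['color'],cv2.COLOR_RGB2GRAY)
# edge profile up the column through sleeve near-camera rim
print(g[195:260,273])"
```

```text
time: 9.88
ee_pos: [598.2, 175.2, 194.8]
tcp_rot: [0.0, 0.819, 0.574, 0.0]
contact_force: [0.1, 0.2, 0.1]
width: 23.8
grip_force: 0.0
(np.float64(0.7), np.float64(-37.7)) 0.040021882268921546
[104 107 106 105 104 104 104 104 104 107 108 109 107 105 105 105 105 105
 106 105 105 103 104 104 104 103 104 104 104 105 106 106 110 115 124 127
 124 121 120 117 116 127 162 205 222 226 227 227 227 227 227 226 227 227
 228 227 227 224 212 179 144 133 134 138 136]
```

```bash
python3 -m inch '[[0,0.15,0,0],[0,0.3,0,0],[0,0.45,0,0],[0,0.6,0,0],[0,0.6,0,0]]'; python3 -c "
from h import *
o=observe();print(tn(o['ee_pos']),o['contact_force'][:2]@N)"
```

```text
time: 10.55
ee_pos: [603.2, 173.6, 194.7]
tcp_rot: [-0.0, 0.819, 0.574, -0.0]
contact_force: [-1.3, 1.3, 0.4]
width: 24.1
grip_force: 0.9
(np.float64(0.9), np.float64(-32.5)) -1.6974100890952535
```

```bash
for i in 1; do python3 -m inch '[[0,0.05,0,0],[0,0.1,0,0],[0,0.1,0,0]]'; python3 -c "
from h import *
o=observe();print(tn(o['ee_pos']),o['contact_force'][:2]@N)"; python3 -m inch '[[0,0.05,0,0],[0,0.1,0,0],[0,0.1,0,0]]';python3 -c "
from h import *
o=observe();print(tn(o['ee_pos']),o['contact_force'][:2]@N)"; done
```

```text
time: 10.92
ee_pos: [603.6, 173.5, 194.7]
tcp_rot: [-0.001, 0.818, 0.575, -0.001]
contact_force: [-4.3, 1.3, 2.2]
width: 24.1
grip_force: 2.6
(np.float64(0.9), np.float64(-32.1)) -4.455550201799945
time: 11.3
ee_pos: [604.0, 173.4, 194.6]
tcp_rot: [-0.002, 0.818, 0.575, -0.001]
contact_force: [-6.9, 2.5, 3.8]
width: 23.8
grip_force: 3.8
(np.float64(1.0), np.float64(-31.7)) -7.299706234268921
```

```bash
python3 -m inch '[[0,0.02,0,0],[0,0.02,0,0],[0,0.02,0,0],[0,0.02,0,0]]'; python3 -m inch '[[0,0,0,0],[0,0,0,0],[0,0,0,0],[0,0,0,0]]';python3 -c "
from h import *
o=observe();print(tn(o['ee_pos']),o['contact_force'][:2]@N)"; python3 -m inch '[[0,0,0,0],[0,0,0,0],[0,0,0,0],[0,0,0,0]]';
```

```text
time: 11.8
ee_pos: [604.1, 173.4, 194.6]
tcp_rot: [-0.002, 0.818, 0.575, -0.001]
contact_force: [-8.2, 2.7, 4.3]
width: 24.2
grip_force: 4.0
time: 12.3
ee_pos: [604.1, 173.4, 194.6]
tcp_rot: [-0.002, 0.818, 0.575, -0.001]
contact_force: [-7.9, 1.8, 4.0]
width: 23.8
grip_force: 4.0
(np.float64(1.0), np.float64(-31.6)) -8.005216644343822
time: 12.8
ee_pos: [604.1, 173.4, 194.6]
tcp_rot: [-0.002, 0.818, 0.575, -0.001]
contact_force: [-7.4, 2.0, 3.4]
width: 23.8
grip_force: 4.0
```

```bash
python3 -c "
from h import *
import pickle
f=grab_frame('wrist');pickle.dump(f,open('w7.pkl','wb'))
g=cv2.cvtColor(f['color'],cv2.COLOR_RGB2GRAY);print(g[215:250,273])
rel(observe()['ee_pos'])"
```

```text
[105 104 103 103 104 104 105 103 104 105 105 107 109 116 122 125 122 120
 118 115 115 127 161 204 223 226 227 227 227 228 227 228 228 228 226]
t 12.85 pos [604.1 173.4 194.6] yaw_y -19.85 tilt [-0.004  0.001 -1.   ] F [-8.5  1.8  3.7] w 23.9 -> cm [0. 0. 0.] turn None
```

Held about 1.5 s at 8 N. Back off to the middle of the bore and lift straight out.

```bash
python3 -m inch '[[0,-0.15,0,0],[0,-0.4,0,0],[0,-0.7,0,0],[0,-0.7,0,0]]'; python3 -m inch '[[0,0,-1,0],[0,0,-3,0],[0,0,-7,0],[0,0,-12,0],[0,0,-17,0]]';python3 -m inch '[[0,-4,0,0],[0,-9,0,0],[0,-9,0,0],[0,-9,0,0]]'; python3 -c "
from h import *
import pickle
f=grab_frame('wrist');g=grab_frame('top');pickle.dump((f,g),open('w8.pkl','wb'))
for n,F in(('wrist',f),('top',g)):
  for nm,c,z in(('tall',[*(M-35*N),50],50),('L',[566.5,-163,34],34),('B',[540,-228.7,34],34),('R',[585,-283,34],34)):
    px=proj(F,c)
    if not(20<px[0]<540 and 20<px[1]<400):continue
    dep=(np.array(F['R'])@np.array(c)+np.array(F['t']))[2];r=35*F['camera_matrix'][0][0]/dep;w=int(r+14)
    x0,y0=int(px[0])-w,int(px[1])-w
    p=cv2.resize(cv2.cvtColor(F['color'],cv2.COLOR_RGB2GRAY)[max(y0,0):y0+2*w,max(x0,0):x0+2*w],None,fx=4,fy=4,interpolation=cv2.INTER_CUBIC)
    h=cv2.HoughCircles(p,cv2.HOUGH_GRADIENT_ALT,1,20,param1=150,param2=.6,minRadius=int(4*r*.82),maxRadius=int(4*r*1.12))
    if h is None: print(n,nm,'none');continue
    for q in h[0][:3]:
      X=ray(F,max(x0,0)+q[0]/4,max(y0,0)+q[1]/4,z);print(n,nm,X.round(1),'r mm',(q[2]/4*dep/F['camera_matrix'][0][0]).round(1),tn(X))"
```

```text
time: 13.35
ee_pos: [598.9, 175.0, 194.8]
tcp_rot: [0.0, 0.819, 0.574, 0.0]
contact_force: [-0.1, -0.4, -0.2]
width: 24.2
grip_force: 0.0
time: 13.98
ee_pos: [598.5, 175.0, 368.3]
tcp_rot: [0.001, 0.819, 0.574, 0.001]
contact_force: [1.0, 0.1, 0.2]
width: 23.8
grip_force: 0.0
time: 14.48
ee_pos: [514.2, 205.7, 366.5]
tcp_rot: [0.001, 0.818, 0.575, 0.002]
contact_force: [0.4, 0.5, -0.5]
width: 24.2
grip_force: 0.0
wrist tall none
top tall [597.4 173.   50. ] r mm 35.0 (np.float64(-1.7), np.float64(-37.7))
top tall [586.5 190.4  50. ] r mm 31.6 (np.float64(11.1), np.float64(-53.9))
top tall [597.4 173.   50. ] r mm 31.0 (np.float64(-1.7), np.float64(-37.7))
top L [ 561.3 -163.8   34. ] r mm 34.5 (np.float64(-330.8), np.float64(42.1))
top L [ 561.3 -163.8   34. ] r mm 30.8 (np.float64(-330.8), np.float64(42.1))
top B [ 542.  -229.2   34. ] r mm 32.1 (np.float64(-398.9), np.float64(46.0))
top B [ 535.6 -200.8   34. ] r mm 32.5 (np.float64(-374.3), np.float64(30.4))
top R [ 585.7 -284.1   34. ] r mm 34.9 (np.float64(-435.8), np.float64(105.7))
top R [ 577.8 -254.    34. ] r mm 31.3 (np.float64(-410.1), np.float64(88.1))
top R [ 585.7 -284.1   34. ] r mm 31.1 (np.float64(-435.8), np.float64(105.7))
```

```bash
python3 -c "
from h import *
import pickle
a=pickle.load(open('f.pkl','rb'))['top']['color'];_,g=pickle.load(open('w8.pkl','rb'));b=g['color']
d=(cv2.absdiff(a,b).max(2)>30).astype(np.uint8)
n,_,s,c=cv2.connectedComponentsWithStats(d)
for i in range(1,n):
  if s[i,4]>15: print(s[i],c[i].round())
for im in(a,b):
  p=cv2.resize(cv2.cvtColor(im,cv2.COLOR_RGB2GRAY)[175:260,280:410],None,fx=4,fy=4,interpolation=cv2.INTER_CUBIC)
  h=cv2.HoughCircles(p,cv2.HOUGH_GRADIENT_ALT,1,40,param1=150,param2=.6,minRadius=60,maxRadius=80)
  print([ (ray(g,280+q[0]/4,175+q[1]/4,34)[:2].round(1),q[2]) for q in h[0]])"
```

```text
[ 310  170   57   43 1151] [341. 187.]
[ 104  175   53   45 1312] [129. 199.]
[   0  179   81  119 5829] [ 32. 236.]
[311 202   9   9  19] [315. 206.]
[(array([ 540.1, -226.9]), np.float32(73.077644)), (array([ 564.9, -163.3]), np.float32(72.377396)), (array([ 584.7, -281.3]), np.float32(71.13402)), (array([ 611.8, -218. ]), np.float32(72.017296)), (array([ 601.5, -181.8]), np.float32(66.57525))]
[(array([ 561.3, -163.8]), np.float32(71.80753)), (array([ 542. , -229.2]), np.float32(73.89661)), (array([ 582.9, -279.9]), np.float32(76.20768)), (array([ 582.9, -279.9]), np.float32(65.34444)), (array([ 577.8, -254. ]), np.float32(68.04234)), (array([ 542. , -229.2]), np.float32(66.394966))]
```

```bash
python3 -c "
from h import *
import pickle
a=pickle.load(open('f.pkl','rb'))['top']['color'];_,g=pickle.load(open('w8.pkl','rb'));b=g['color']
G=lambda i:cv2.cvtColor(i,cv2.COLOR_RGB2GRAY)
for nm,(x,y,w,h) in{'L low half':(293,213,45,22),'B low half':(333,228,45,20),'R right':(382,180,22,42),'tape':(200,128,45,55),'can':(190,265,60,50)}.items():
  p=G(b)[y:y+h,x:x+w];r=cv2.matchTemplate(G(a)[y-4:y+h+4,x-4:x+w+4],p,cv2.TM_CCOEFF_NORMED)
  print(nm,cv2.minMaxLoc(r)[1],cv2.minMaxLoc(r)[3],r[4,4],cv2.absdiff(G(a)[y:y+h,x:x+w],p).max())"
```

```text
L low half 0.9994560480117798 (4, 4) 0.99945605 4
B low half 0.9996029734611511 (4, 4) 0.999603 3
R right 0.9994825720787048 (4, 4) 0.9994826 4
tape 0.9991456270217896 (4, 4) 0.9991456 10
can 0.999092161655426 (4, 4) 0.99909216 4
```

Nothing else moved, and the sleeve stands against the face, centred. Handing in.

```bash
python3 -c "
from h import *
print(job_done())"
```

```text
the job is handed in; nothing more can be done
None
```

I handed the job in after about 15 s of robot time: the tall sleeve stands against the end stop within about 2 mm of the middle of its face, after an 8 N hold of about 1.5 s, and before/after pictures show nothing else on the bench moved.

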